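# Find the rattling tin and put it in the returns tray

### The job

Three sealed tins stand on the checking mat, and in one of them something has broken loose. Shake them gently in the air, one at a time, until you feel which has a piece moving inside, then set that tin upright in the snug red returns tray, pressed gently until it sits fully down, and let go. The sound tins must stand upright on their marked places on the mat at the end, and everything else on the table stays where it is.

Things in the scene. Friction and masses are not known exactly. Their poses are not given: they have to be found in the camera images.
- mat: Black checking mat, 220 x 400, 6 thick, fixed; origin at the centre of its underside. Three tins stand on it side by side, one per marked place, all alike: silvery box, green lid, 150 long, 58 wide, 70 high, 0.3 to 0.45 kg. Grip across the 58 width at mid-length, fingertips 35 or more above the tin's underside. Thin sheet: damaged if pressed into the tray with over 40 N or moved above 0.9 m/s.
- place1 (a point): Left-hand place, a white outline on the mat: its centre, on the mat's top face. x runs along the tin's length, y across it. The tin on it was set down by hand: square with the place, but its centre is up to 7 off along x and 3 along y. Places are 125 apart along y.
- place2 (a point): Middle place, as place1. Each tin holds about 0.13 kg of goods: packed tight in two of the tins, somewhere off centre; broken loose in the third (which one is not told), where it rolls along the tin's length (x), up to 50 either way from the middle, with very little friction (0.025 N): a brisk stroke of some 80 and a stop, or a tilt of 0.1 rad, sends it to the far end in about 0.5 s.
- place3 (a point): Right-hand place, as place1.
- tray_in (a point): Snug red returns tray, fixed: centre of its inner floor, 5 above the table. Inside 160 along its x, 68 along its y: 5 to spare on each side of a tin; walls 5 thick, rim 25 above this point. The tin goes in upright, its length along the tray's x, either way round, and rests on the inner floor. If it stops on the rim, it is off centre.
- tape: bystander, to be left alone: brown cardboard ring, a roll of tape, 90 across, 45 high (mm), origin at the centre of its underside
- spray: bystander, to be left alone: white plastic bottle, blue cap, 56 across, 160 high (mm), origin at the centre of its underside
- jar: bystander, to be left alone: white jar with yellow cap, 70 across, 80 high (mm), origin at the centre of its underside
- mug: bystander, to be left alone: blue mug, 80 across plus handle, 90 high (mm), origin at the centre of its underside
- pens: bystander, to be left alone: black pen cup, 72 across, 80 high (130 with pens) (mm), origin at the centre of its underside
- carton_s: bystander, to be left alone: small brown carton 120 x 90 x 60 (mm), origin at the centre of its underside

How it is judged:
By the outcome, as a careful person would: the job done as asked, in the order asked, and still so for the second after the job is handed in, with the robot touching nothing.
It also fails if it takes over 72 s, if anything falls off the work surface, if the arm or the gripper's body presses on something with over 40 N, if the wrist force passes 120 N, or if a joint passes its speed limit or range.

### The arm

A 6-joint arm with a two-finger parallel gripper is mounted at the origin on the work surface. World frame = base frame: x ahead of the robot, y to its left, z up, the work surface at z = 0. Lengths are in m, angles in degrees, forces in N, time in s.
With the tool pointing down it reaches from about 0.25 to 0.725 m from the base axis. Payload 9.7 kg.
Tool frame: the origin (TCP) lies on the centre line of the jaws, within the pads' length; the fingertips stand 22 mm ahead of it and the grasp point (between the pads) lies 3 mm ahead of it; z points along the fingers, y is the direction in which the jaws open and shut (so a half turn about z gives the same grasp; the last joint's range is limited). The gripper opens to 85 mm and grips with 20 to 120 N. Pads are 22 mm wide; open, the fingers measure 114 mm over their backs; the gripper's body (76 mm by 85 mm) begins 54 mm behind the grasp point. The pads swing forward as they close: fully open they stand 13 mm farther back than shut.
Start: joints at [-74.198, 4.979, 10.078, 95.1, 0, 90], TCP at [0.15, -0.529, 0.253] pointing down, gripper open.
Joint ranges: [-179.16, 179.16], [-48.56, 103.87], [-65.8, 70.77], [-126.05, 130.52], [-82.76, 87.17], [-180, 180]. Speed limits (degrees/s): [127.2, 127.2, 147.25, 180, 180, 180].

### API

Orientations are given as [roll, pitch, yaw] about the fixed x, y, z axes, in that order (R = Rz(yaw) Ry(pitch) Rx(roll)).
In Python, from workcell import get_obs, camera, camera_params, job_done gives the robot as it stands.
- The arm moves only by the tool servo_tool, never from a script. Its argument "steps" is a list of rows, each an object of numbers: "x", "y", "z": the shift along the world's x, y, z in mm; "yaw": the turn about the world's z in degrees. A call has 1 to 12 rows; each row is the pose to reach, as a shift and turn from the pose measured when the call began; what a row does not reach only later rows make up. A row lasts 1/8 s, in which the tool goes at most 62.5 mm and 10.7 degrees, less where a joint would pass 70% of its speed; a pose out of reach is approached as far as the arm can. A call with a gripper value outside its range is refused whole. "grip" is the finger opening in mm, from 0 to 85.4, set as the call begins (left out, the last holds). The fingers move at their own pace and stop on an object; "grip_force" is the grip in N (left out, the last holds). Time passes only in rows, so rows that repeat a pose let the fingers close. It gives the time, the measured TCP pose, the force and the opening at its end, in the units of the state.
- get_obs(): the state, without advancing time (a new reading comes with each control period).
- camera(name): name is "scene" or "top" or "wrist"; returns (picture, depth): 400x640x3 uint8, red, green, blue; 400x640 float32, m along the optical axis (not along the pixel's ray), 0 where there is no reading.
- camera_params(name): a dict with "intrinsics" (3x3 intrinsics, pixels), "rvec" (rotation vector, rad) and "tvec" (3), from world to camera coordinates, as OpenCV has them; the wrist camera has in their place "hand_eye" (4x4, takes a point from camera to tool coordinates, whose origin is the TCP and whose axes are the flange's). Camera axes: x right, y down, z forward; pixel columns grow to the right and rows downward; lengths in m; the calibration is good to about 2 mm. The wrist camera is an equidistant fisheye: a pixel r from the principal point sees the ray r / f radians off the axis. A picture is of the moment at which its call begins: read the wrist's pose just before it. camera_params takes no time and is no camera call.
- job_done(): hands the job in, once; it reports no verdict.
The state is a dict: "time": time; "q": joint angles; "qd": joint speeds; "joint_efforts": joint torques, N m; "ee_pos": TCP position; "tcp_rot": TCP orientation; "wrist_force": force on the tool from outside, world axes, zero at the start; "torque": the same for the moment, N m; "opening": finger opening in m.
Only numpy, scipy, OpenCV 4.12 (cv2) and the standard library are available. Lean on these libraries where they do the work, as an engineer would, in place of code of your own. Each camera call takes 0.05 s, during which the arm holds its last target.

## Working session

There is one attempt and no reset: what is moved stays moved. The work goes in short steps, Python scripts to look and compute and a tool call to move; the robot and the scene stay as the last step left them, time stands still between calls to the robot, and variables do not carry over. Pictures are saved under pics/ and viewed, and the job is handed in when it is done.

Besides the shell and the picture viewer there is one more tool, called as name(argument=value, ...), one argument or row to a line, values as JSON. servo_tool: Moves the arm, as the interface text tells. Its arguments: {"type":"object","properties":{"steps":{"type":"array"},"grip":{"type":"number"},"grip_force":{"type":"number"}},"required":["steps"]}

```bash
ls; mkdir -p pics; python3 - <<'E'
from workcell import *
import cv2,numpy as np
o=get_obs(); print(o)
for n in ["top","scene"]:
    p,d=camera(n); cv2.imwrite(f"pics/{n}0.png",p[:,:,::-1]); np.savez(f"{n}0.npz",p=p,d=d)
    print(camera_params(n))
print(camera_params("wrist"))
E
```

```text
pics
{'time': 0.0, 'q': array([-7.41989361e+01,  5.00921520e+00,  1.00356972e+01,  9.51005394e+01,
        5.45985774e-06,  9.00008459e+01]), 'qd': array([-0.00465218, -0.00064288,  0.0025744 , -0.05297374,  0.03417018,
        0.15045056]), 'joint_efforts': array([ 5.95557849e-04, -5.20388925e+01,  4.64803112e+01,  1.62656681e-02,
       -1.86560783e-05,  2.60212076e-06]), 'ee_pos': array([ 0.14970868, -0.52902168,  0.25261228]), 'tcp_rot': array([-1.79925943e+02, -4.36650643e-06,  1.58002180e+01]), 'wrist_force': array([-0.02876208, -0.77103644,  0.46156898]), 'torque': array([ 0.01739567,  0.00560999, -0.02490512]), 'opening': 0.08553492379245638}
{'intrinsics': array([[417.86925886,   0.        , 315.43019704],
       [  0.        , 417.86925886, 200.12390711],
       [  0.        ,   0.        ,   1.        ]]), 'rvec': array([ 2.1988048 , -2.1898636 ,  0.07533649]), 'tvec': array([0.04339715, 0.56854095, 1.15734127])}
{'intrinsics': array([[461.78764996,   0.        , 322.17850042],
       [  0.        , 461.78764996, 192.82612266],
       [  0.        ,   0.        ,   1.        ]]), 'rvec': array([ 2.08993165,  1.37137325, -0.52912486]), 'tvec': array([-0.25959729, -0.35429592,  1.98164391])}
{'intrinsics': array([[309.70691629,   0.        , 325.33520597],
       [  0.        , 309.70691629, 198.81175116],
       [  0.        ,   0.        ,   1.        ]]), 'hand_eye': array([[ 8.05738696e-04, -9.51529634e-01, -3.07556021e-01,
         7.94403068e-02],
       [ 9.99999344e-01,  1.01701843e-03, -5.26684563e-04,
         2.33612979e-05],
       [ 8.13946112e-04, -3.07555395e-01,  9.51529830e-01,
        -1.21012159e-01],
       [ 0.00000000e+00,  0.00000000e+00,  0.00000000e+00,
         1.00000000e+00]])}
```

View pics/top0.png

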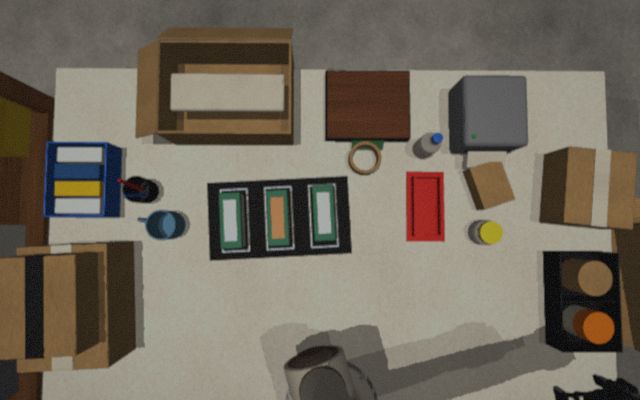

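View pics/scene0.png

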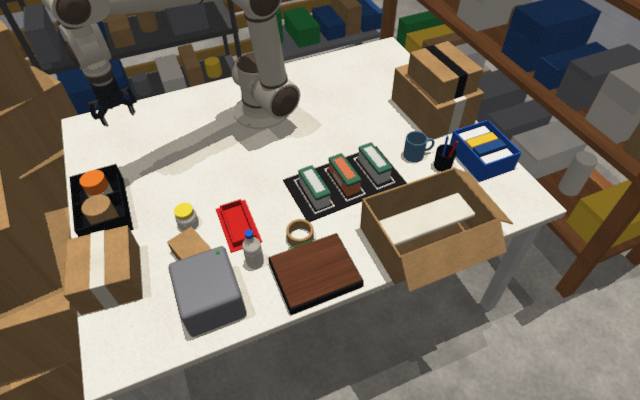

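The top view shows the tins at about (232,221), (278,217) and (323,213) on the mat, and the tray at (426,206). Next I'll measure them.

```bash
cat > h.py <<'E'
import numpy as np, cv2
from workcell import *
def ray(name,uv,z):
    c=camera_params(name); R=cv2.Rodrigues(c['rvec'])[0]; K=c['intrinsics']
    uv=np.atleast_2d(np.asarray(uv,float)); 
    d=np.c_[(uv[:,0]-K[0,2])/K[0,0],(uv[:,1]-K[1,2])/K[1,1],np.ones(len(uv))]@R
    o=-R.T@c['tvec']; s=(z-o[2])/d[:,2]
    return o+d*s[:,None]
def rect(P):
    (c,wh,a)=cv2.minAreaRect((P[:,:2]*1000).astype(np.float32))
    if wh[0]<wh[1]: wh=wh[::-1]; a+=90
    a=(a+90)%180-90
    return np.round(c,1),np.round(wh,1),round(a,2)
E
python3 - <<'E'
from h import *
for n in ["top"]:
    z=np.load(n+"0.npz");p=z['p'];d=z['d']
    cv2.imwrite("pics/crop.png",cv2.resize(p[160:270,200:460,::-1],None,fx=3,fy=3,interpolation=cv2.INTER_CUBIC))
    hsv=cv2.cvtColor(p,cv2.COLOR_RGB2HSV)
    for u,v in [(232,221),(278,217),(323,213),(426,206)]: print(hsv[v,u],hsv[v,u-9],p[v,u-9],d[v,u])
    green=cv2.inRange(hsv,(60,80,40),(95,255,255)); red=cv2.inRange(hsv,(0,150,60),(8,255,255))|cv2.inRange(hsv,(172,150,60),(180,255,255))
    for m,zz,amin in [(green,.076,150),(red,.03,400)]:
        for c in cv2.findContours(m,cv2.RETR_EXTERNAL,cv2.CHAIN_APPROX_NONE)[0]:
            if cv2.contourArea(c)>amin:
                print(cv2.boundingRect(c),rect(ray(n,c[:,0],zz)))
E
```

```text
[ 68   6 168] [ 77  37 125] [107 125 117] 1.107318
[ 14 138 165] [ 74 115 100] [ 55 100  76] 1.1145542
[ 60   4 171] [ 75 107  93] [54 93 73] 1.1113846
[  0 192 159] [  1 199 159] [159  41  35] 1.1872317
(218, 192, 25, 57) (array([511.1, 273.5]), array([150.3,  59.6]), 3.17)
(267, 189, 23, 58) (array([518.1, 146.3]), array([150.6,  55.5]), 2.91)
(311, 185, 25, 57) (array([530.5,  25.7]), array([148.2,  58.2]), 3.18)
(407, 172, 37, 69) (array([ 553. , -259.2]), array([190.8, 100.4]), -0.54)
```

View pics/crop.png

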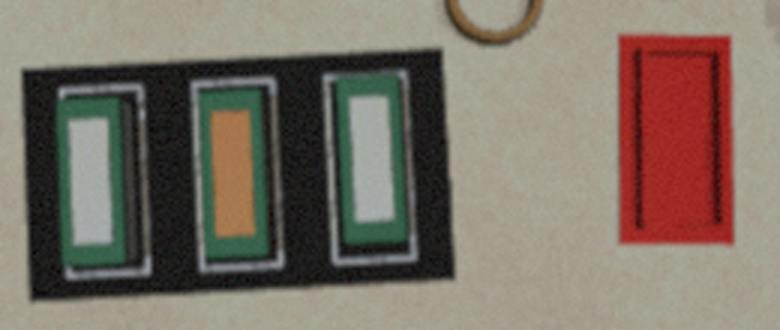

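```bash
python3 - <<'E'
from h import *
z=np.load("top0.npz");p=z['p']
g=p.max(2)
m=(g<45).astype(np.uint8); m=cv2.morphologyEx(m,cv2.MORPH_CLOSE,np.ones((41,41)))
roi=np.zeros_like(m); roi[165:275,200:365]=1
m&=roi
for c in cv2.findContours(m,cv2.RETR_EXTERNAL,cv2.CHAIN_APPROX_NONE)[0]:
    if cv2.contourArea(c)>3000: print(cv2.boundingRect(c),rect(ray("top",c[:,0],.006)))
E
```

```text
(200, 165, 151, 94) (array([539.8, 160.8]), array([422.1, 263.9]), -88.82)
```

servo_tool(
  steps=[
    {"x":20,"y":20,"z":20,"yaw":10},
    {"x":50,"y":45,"z":40,"yaw":20},
    {"x":85,"y":70,"z":60,"yaw":30},
    {"x":125,"y":95,"z":80,"yaw":40},
    {"x":165,"y":125,"z":100,"yaw":50},
    {"x":205,"y":155,"z":100,"yaw":60},
    {"x":245,"y":185,"z":100,"yaw":70},
    {"x":280,"y":215,"z":100,"yaw":80},
    {"x":310,"y":240,"z":100,"yaw":90},
    {"x":325,"y":255,"z":100,"yaw":100},
    {"x":330,"y":265,"z":100,"yaw":110},
    {"x":330,"y":270,"z":100,"yaw":120},
  ],
)

```text
time: 1.6
ee_pos: [0.4802, -0.2584, 0.352]
tcp_rot: [-179.9, -0.1, 136.2]
wrist_force: [-0.2, -0.0, -0.1]
opening: 0.085
```

servo_tool(
  steps=[
    {"yaw":10.5},
    {"yaw":21},
    {"yaw":31.5},
    {"yaw":42},
    {"yaw":44},
    {"yaw":44},
  ],
)

```text
schema error: expected keys x, y, z, yaw
```

```bash
cat >> h.py <<'E'
from scipy.spatial.transform import Rotation as Ro
def wshot(fn):
    o=get_obs(); p,d=camera("wrist"); cv2.imwrite(f"pics/{fn}.png",p[:,:,::-1])
    np.savez(fn+".npz",p=p,d=d,pos=o['ee_pos'],rot=o['tcp_rot']); print(o['time'],o['ee_pos'],o['tcp_rot'],o['q'])
def wray(fn,uv,z):
    s=np.load(fn+".npz"); c=camera_params("wrist"); K=c['intrinsics']; H=c['hand_eye']
    uv=np.atleast_2d(np.asarray(uv,float)); x=(uv-K[:2,2])/K[0,0]; th=np.hypot(*x.T)+1e-12
    d=np.c_[x*(np.sin(th)/th)[:,None],np.cos(th)]
    R=Ro.from_euler('xyz',s['rot'],degrees=True).as_matrix()
    d=d@H[:3,:3].T@R.T; o=s['pos']+R@H[:3,3]
    return o+d*((z-o[2])/d[:,2])[:,None]
E
python3 -c "
from h import *
wshot('w1')"
```

```text
1.6 [ 0.48018193 -0.25835312  0.3520393 ] [-1.79915159e+02 -6.23490587e-02  1.36193350e+02] [-2.82503045e+01  8.10525576e+00  2.47787823e+01  1.06756345e+02
 -6.50116850e-02  1.55563459e+01]
```

View pics/w1.png

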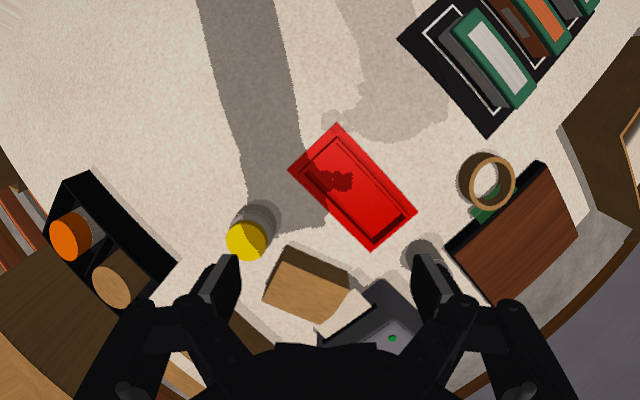

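The wrist view shows the tray clearly, with its centre near (353,187), and the mat at the upper right.

```bash
python3 - <<'E'
from h import *
p=np.load("w1.npz")['p']
cv2.imwrite("pics/w1c.png",cv2.resize(p[115:260,280:425,::-1],None,fx=4,fy=4,interpolation=cv2.INTER_CUBIC))
hsv=cv2.cvtColor(p,cv2.COLOR_RGB2HSV)
red=cv2.inRange(hsv,(0,150,60),(8,255,255))|cv2.inRange(hsv,(172,150,60),(180,255,255))
for c in cv2.findContours(red,cv2.RETR_EXTERNAL,cv2.CHAIN_APPROX_NONE)[0]:
    if cv2.contourArea(c)>1000:
        for z in (0.005,.03): print(z,rect(wray("w1",c[:,0],z)))
E
```

```text
0.005 (array([ 555.5, -265.7]), array([198.8, 107.1]), -0.17)
0.03 (array([ 548.5, -262.3]), array([188.2, 101.4]), -0.17)
```

View pics/w1c.png

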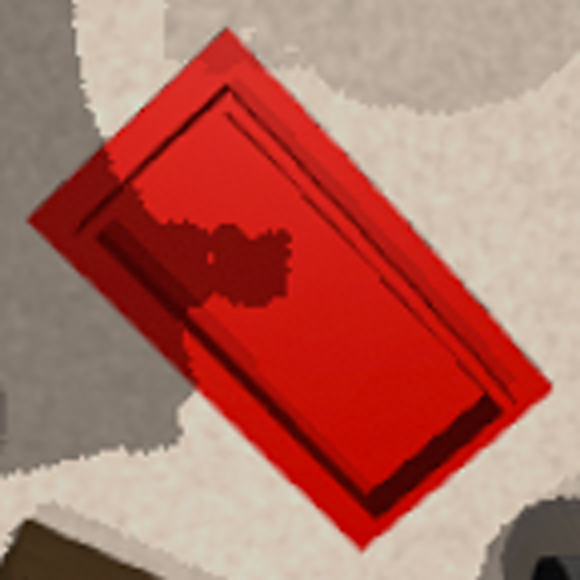

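```bash
python3 - <<'E'
from h import *
pts=dict(outN=(225,28),outE=(551,386),outS=(362,550),outW=(28,218),lA=(228,87),lB=(515,402),lC=(80,232),lD=(365,512),l2A=(226,112),l2B=(497,395),bandS=(370,490),bandW=(100,232),dkE=(503,410))
for k,v in pts.items():
    uv=np.array(v)/4+(280,115)-.375
    print(k,*[np.round(wray("w1",uv,z)[0,:2]*1000,1) for z in (0,.005,.03)])
z=np.load("top0.npz");p=z['p']
hsv=cv2.cvtColor(p,cv2.COLOR_RGB2HSV)
red=cv2.inRange(hsv,(0,150,60),(8,255,255))|cv2.inRange(hsv,(172,150,60),(180,255,255))
c=max(cv2.findContours(red,cv2.RETR_EXTERNAL,cv2.CHAIN_APPROX_NONE)[0],key=cv2.contourArea)
for zz in (0,.005,.03): print(zz,rect(ray("top",c[:,0],zz)))
E
```

```text
outN [ 456.1 -212.7] [ 455.8 -212.6] [ 454.  -212.1]
outE [ 656.2 -212.7] [ 653.8 -212.6] [ 641.5 -212.1]
outS [ 657.4 -320.3] [ 655. -319.] [ 642.6 -312.9]
outW [ 456.4 -319.2] [ 456.1 -318. ] [ 454.4 -311.9]
lA [ 473.4 -227.4] [ 472.9 -227.2] [ 470.2 -225.9]
lB [ 650.8 -228.6] [ 648.4 -228.3] [ 636.4 -227. ]
lC [ 474.7 -308.5] [ 474.2 -307.4] [ 471.5 -301.8]
lD [ 644.3 -307.4] [ 642.  -306.3] [ 630.3 -300.8]
l2A [ 479.9 -234.7] [ 479.3 -234.3] [ 476.3 -232.7]
l2B [ 642.8 -232.2] [ 640.5 -231.9] [ 628.9 -230.4]
bandS [ 637.9 -299.1] [ 635.6 -298.1] [ 624.3 -293. ]
bandW [ 480.2 -302.8] [ 479.6 -301.8] [ 476.6 -296.5]
dkE [ 649.9 -234.6] [ 647.5 -234.3] [ 635.6 -232.6]
0 (array([ 554.5, -267.4]), array([195.7, 103. ]), -0.54)
0.005 (array([ 554.2, -266. ]), array([194.9, 102.6]), -0.54)
0.03 (array([ 553. , -259.2]), array([190.8, 100.4]), -0.54)
```

servo_tool(
  steps=[
    {"x":0,"y":30,"z":0,"yaw":8},
    {"x":-5,"y":80,"z":0,"yaw":16},
    {"x":-10,"y":135,"z":0,"yaw":24},
    {"x":-15,"y":190,"z":0,"yaw":32},
    {"x":-20,"y":245,"z":0,"yaw":40},
    {"x":-30,"y":300,"z":0,"yaw":45},
    {"x":-30,"y":350,"z":0,"yaw":47},
    {"x":-30,"y":385,"z":0,"yaw":47},
    {"x":-30,"y":405,"z":0,"yaw":47},
    {"x":-30,"y":410,"z":0,"yaw":47},
  ],
)

```text
time: 2.9
ee_pos: [0.4499, 0.1527, 0.3519]
tcp_rot: [-179.9, -0.1, -176.4]
wrist_force: [-0.1, -0.5, -0.7]
opening: 0.085
```

```bash
python3 -c "
from h import *
wshot('w2')"
```

```text
2.9 [0.44992908 0.15268646 0.35190478] [-1.79914564e+02 -9.07996342e-02 -1.76371835e+02] [ 1.87775030e+01 -1.67259249e+00  1.45128167e+01  1.06295381e+02
 -5.87381159e-02  1.51493263e+01]
```

View pics/w2.png

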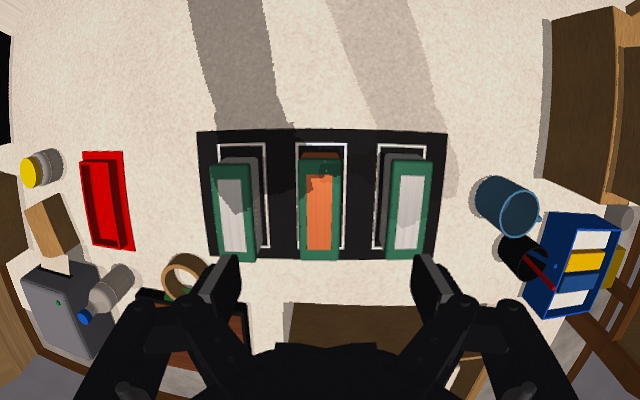

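The picture shows all three tins, with lids at about (235,212), (320,209) and (407,209), and the mat corners at about (197,131), (447,133), (434,262) and (209,258). I'll measure the lids and the mat here.

```bash
python3 - <<'E'
from h import *
p=np.load("w2.npz")['p']
cv2.imwrite("pics/w2c.png",cv2.resize(p[120:270,190:455,::-1],None,fx=3,fy=3,interpolation=cv2.INTER_CUBIC))
hsv=cv2.cvtColor(p,cv2.COLOR_RGB2HSV)
green=cv2.inRange(hsv,(60,80,30),(95,255,255))
for c in cv2.findContours(green,cv2.RETR_EXTERNAL,cv2.CHAIN_APPROX_NONE)[0]:
    if cv2.contourArea(c)>500: print(cv2.boundingRect(c),rect(wray("w2",c[:,0],.076)))
cs=np.array([(197,131),(447,133),(434,262),(209,258)],float)
print(np.round(wray("w2",cs,.006)*1000,1))
E
```

```text
(209, 164, 48, 98) (array([532.3,  26.5]), array([148. ,  60.1]), 3.12)
(384, 159, 49, 100) (array([511. , 272.6]), array([148.3,  59.6]), 3.2)
(298, 158, 44, 102) (array([518.8, 149. ]), array([148.2,  57.8]), 2.75)
[[422.1 -53.6   6. ]
 [400.6 342.5   6. ]
 [629.  360.6   6. ]
 [647.6 -44.9   6. ]]
```

View pics/w2c.png

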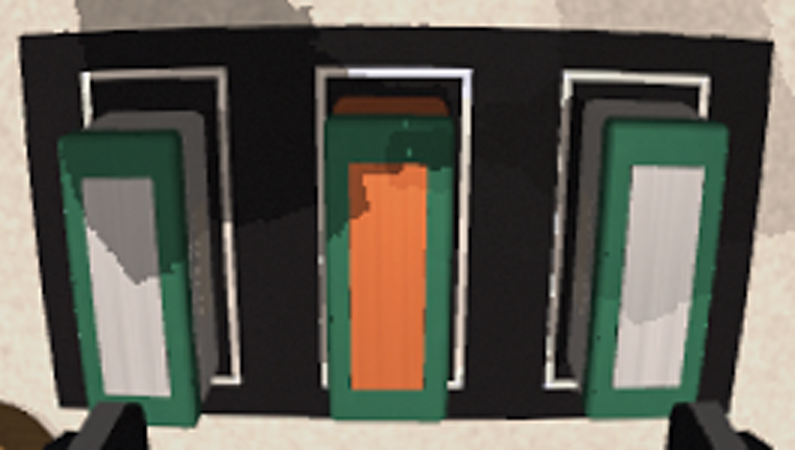

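```bash
python3 - <<'E'
from h import *
q=np.array([(82,73),(226,69),(240,384),(317,68),(472,70),(462,389),(322,388),(565,72),(709,77),(547,388)],float)
print(np.round(wray("w2",(q+.5)/3-.5+(190,120),.006)[:,:2]*1000,1))
p=np.load("top0.npz")['p']
m=(p.max(2)<48).astype(np.uint8); m[:165]=0;m[275:]=0;m[:,:200]=0;m[:,365:]=0
n,l,s,ce=cv2.connectedComponentsWithStats(m); k=1+np.argmax(s[1:,4]); 
c=np.argwhere(l==k)[:,::-1]; h=cv2.convexHull(c.astype(np.int32))
print(s[k],rect(ray("top",h[:,0],.006)))
# white outlines in top, below lid-occlusion
q=np.array([(57,87),(141,83),(151,275),(65,278),(191,80),(275,77),(284,268),(200,272),(324,73),(407,69),(416,260),(333,265)],float)
print(np.round(ray("top",(q+.5)/3-.5+(200,160),.006)[:,:2]*1000,1))
E
```

```text
[[442.5 -18.9]
 [437.9  59.4]
 [615.6  68.3]
 [435.2 106.2]
 [431.3 184.4]
 [609.7 194.1]
 [614.3 115.2]
 [428.6 232. ]
 [424.  309.3]
 [606.6 242.4]]
[ 208  177  143   82 4547] (array([519.3, 148.8]), array([394.6, 212.7]), -86.92)
[[600.4 320.2]
 [604.6 241. ]
 [423.9 229.1]
 [420.9 309.6]
 [607.6 193.7]
 [610.9 114.3]
 [430.9 104.5]
 [426.9 183.2]
 [614.9  67.9]
 [619.  -10.8]
 [438.8 -19.4]
 [433.8  58.5]]
```

servo_tool(
  steps=[
    {"x":20,"y":-35,"z":-20,"yaw":0},
    {"x":50,"y":-80,"z":-60,"yaw":-0.5},
    {"x":75,"y":-115,"z":-110,"yaw":-0.5},
    {"x":82,"y":-126,"z":-160,"yaw":-0.5},
    {"x":82,"y":-126,"z":-195,"yaw":-0.5},
    {"x":82,"y":-126,"z":-220,"yaw":-0.5},
    {"x":82,"y":-126,"z":-245,"yaw":-0.5},
    {"x":82,"y":-126,"z":-265,"yaw":-0.5},
    {"x":82,"y":-126,"z":-280,"yaw":-0.5},
    {"x":82,"y":-126,"z":-284,"yaw":-0.5},
    {"x":82,"y":-126,"z":-284,"yaw":-0.5},
  ],
)

```text
time: 4.32
ee_pos: [0.5321, 0.0262, 0.0683]
tcp_rot: [-179.9, -0.1, -176.9]
wrist_force: [-0.0, -0.6, -0.1]
opening: 0.0857
```

```bash
python3 -c "
from h import *
wshot('w3'); print(get_obs()['torque'],get_obs()['wrist_force'])"
```

```text
4.325 [0.5320958  0.02618185 0.06830243] [-1.79917046e+02 -7.11467869e-02 -1.76912420e+02] [  2.85806779   3.22846265 -12.26875013  74.57360114  -0.08323817
  -0.22951238]
[-0.00880982 -0.06889643 -0.00351862] [0.38374874 0.19043265 0.32018865]
```

View pics/w3.png

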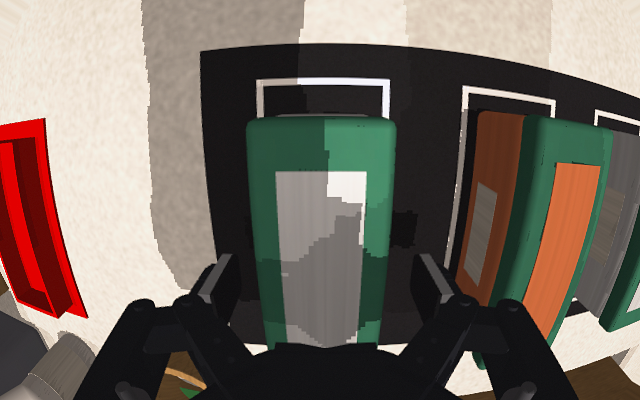

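The fingers straddle tin 3, whose near lid edge is at row 118. I'll close on it.

servo_tool(
  steps=[
    {"x":0,"y":0,"z":0,"yaw":0},
    {"x":0,"y":0,"z":0,"yaw":0},
    {"x":0,"y":0,"z":0,"yaw":0},
    {"x":0,"y":0,"z":0,"yaw":0},
    {"x":0,"y":0,"z":0,"yaw":0},
    {"x":0,"y":0,"z":0,"yaw":0},
  ],
  grip=50,
  grip_force=40,
)

```text
time: 5.12
ee_pos: [0.5329, 0.0261, 0.0697]
tcp_rot: [-179.9, 0.1, -176.9]
wrist_force: [-0.2, -2.9, 6.1]
opening: 0.0577
```

```bash
python3 -c "
from h import *
e=wray('w3',[(250,122),(321,118),(392,122)],.076)*1000; print(e)
u=np.array([np.cos(np.radians(3.1)),np.sin(np.radians(3.1))]); print((np.array([532.1,26.2])-e[:,:2])@u)
o=get_obs(); print(o['ee_pos'],o['torque'],o['wrist_force'],o['opening'])"
```

```text
[[462.0166063   -5.33865068  76.        ]
 [459.66988077  20.89157528  76.        ]
 [459.27133085  47.05341794  76.        ]]
[71.68641138 72.61120339 71.59436871]
[0.53285294 0.0261018  0.06965313] [-0.45089476  0.0783561   0.03307398] [-0.24946984 -2.87285382  6.12447294] 0.05772241743890183
```

servo_tool(
  steps=[
    {"x":0,"y":0,"z":10,"yaw":0},
    {"x":0,"y":0,"z":40,"yaw":0},
    {"x":0,"y":0,"z":70,"yaw":0},
    {"x":0,"y":0,"z":90,"yaw":0},
    {"x":0,"y":0,"z":90,"yaw":0},
    {"x":-45,"y":-2.5,"z":90,"yaw":0},
    {"x":-90,"y":-5,"z":90,"yaw":0},
    {"x":-90,"y":-5,"z":90,"yaw":0},
    {"x":-90,"y":-5,"z":90,"yaw":0},
    {"x":-90,"y":-5,"z":90,"yaw":0},
    {"x":-90,"y":-5,"z":90,"yaw":0},
    {"x":-90,"y":-5,"z":90,"yaw":0},
  ],
)

```text
time: 6.62
ee_pos: [0.4431, 0.0211, 0.1594]
tcp_rot: [-179.9, 0.0, -176.9]
wrist_force: [0.4, -0.5, -4.3]
opening: 0.0571
```

```bash
cat > t.py <<'E'
from h import *
o=get_obs(); print(o['time'],o['ee_pos'],o['torque'],o['wrist_force'],o['opening'])
E
python3 t.py
```

```text
6.625 [0.44310892 0.02111563 0.15940946] [ 0.02054924 -0.07698457  0.00064472] [ 0.40017538 -0.54633126 -4.25960454] 0.057105830620916696
```

servo_tool(
  steps=[
    {"x":45,"y":2.5,"z":0,"yaw":0},
    {"x":90,"y":5,"z":0,"yaw":0},
    {"x":90,"y":5,"z":0,"yaw":0},
    {"x":90,"y":5,"z":0,"yaw":0},
    {"x":90,"y":5,"z":0,"yaw":0},
    {"x":90,"y":5,"z":0,"yaw":0},
    {"x":90,"y":5,"z":0,"yaw":0},
  ],
)

```text
time: 7.5
ee_pos: [0.5329, 0.0261, 0.1598]
tcp_rot: [-179.9, 0.1, -176.9]
wrist_force: [1.4, 0.1, -3.4]
opening: 0.0572
```

```bash
python3 t.py
```

```text
7.5 [0.53285946 0.02607347 0.15981396] [ 0.06041975  0.01615867 -0.00107055] [ 1.44609744  0.14633265 -3.35937533] 0.057206967572486764
```

```bash
cat > t2.py <<'E'
from h import *
for i in range(7):
    o=get_obs(); print(o['time'],np.round(o['torque'],3),np.round(o['wrist_force'],2)); camera('top')
E
python3 t2.py
```

```text
7.5 [ 0.06   0.016 -0.001] [ 1.45  0.15 -3.36]
7.55 [0.004 0.028 0.017] [-0.19 -0.02 -3.56]
7.6 [-0.024  0.017 -0.044] [ 0.35  0.4  -3.63]
7.65 [-0.027  0.024  0.032] [ 0.28  0.18 -3.47]
7.7 [ 0.032 -0.044 -0.013] [ 0.23 -0.72 -3.14]
7.75 [ 0.006 -0.038  0.008] [ 0.09 -0.2  -3.71]
7.8 [-0.001  0.013  0.007] [ 0.09 -0.49 -2.64]
```

servo_tool(
  steps=[
    {"x":-45,"y":-2.5,"z":0,"yaw":0},
    {"x":-90,"y":-5,"z":0,"yaw":0},
    {"x":-90,"y":-5,"z":0,"yaw":0},
    {"x":-90,"y":-5,"z":0,"yaw":0},
    {"x":-90,"y":-5,"z":0,"yaw":0},
    {"x":-90,"y":-5,"z":0,"yaw":0},
  ],
)

```text
time: 8.6
ee_pos: [0.4435, 0.0211, 0.1592]
tcp_rot: [-179.9, -0.0, -176.9]
wrist_force: [0.4, 0.0, -4.3]
opening: 0.0573
```

```bash
python3 t2.py
```

```text
8.6 [-0.007 -0.016  0.   ] [ 0.36  0.04 -4.28]
8.65 [-0.042  0.023  0.037] [ 0.46  0.35 -3.98]
8.7 [ 0.024 -0.054  0.027] [-0.31  0.64 -3.07]
8.75 [-0.005  0.032  0.005] [-0.73 -0.2  -2.9 ]
8.8 [ 0.029 -0.046 -0.008] [-0.21  1.52 -3.68]
8.85 [ 0.029 -0.023 -0.005] [ 1.32  0.17 -2.65]
8.9 [ 0.034 -0.023 -0.041] [ 0.25  0.74 -3.48]
```

Tin 3 shows no change in moment (mean +0.002 vs −0.015 Nm, where a loose piece would give about 0.127), so it is sound. I'll put it back on the centre of its place.

servo_tool(
  steps=[
    {"x":25,"y":1,"z":0,"yaw":0},
    {"x":65,"y":2.5,"z":-15,"yaw":0},
    {"x":86,"y":3.3,"z":-40,"yaw":0},
    {"x":86,"y":3.3,"z":-62,"yaw":0},
    {"x":86,"y":3.3,"z":-76,"yaw":0},
    {"x":86,"y":3.3,"z":-83,"yaw":0},
    {"x":86,"y":3.3,"z":-87,"yaw":0},
    {"x":86,"y":3.3,"z":-89,"yaw":0},
    {"x":86,"y":3.3,"z":-90,"yaw":0},
    {"x":86,"y":3.3,"z":-90,"yaw":0},
  ],
)

```text
time: 10.2
ee_pos: [0.5295, 0.0244, 0.07]
tcp_rot: [-179.9, 0.1, -176.9]
wrist_force: [1.1, 0.1, -1.9]
opening: 0.0571
```

servo_tool(
  steps=[
    {"x":0,"y":0,"z":0,"yaw":0},
    {"x":0,"y":0,"z":0,"yaw":0},
    {"x":0,"y":0,"z":0,"yaw":0},
    {"x":0,"y":0,"z":15,"yaw":0},
    {"x":0,"y":0,"z":45,"yaw":0},
    {"x":0,"y":0,"z":90,"yaw":0},
    {"x":0,"y":0,"z":95,"yaw":0},
  ],
  grip=85,
)

```text
time: 11.08
ee_pos: [0.5309, 0.0245, 0.1695]
tcp_rot: [-179.9, 0.4, -176.9]
wrist_force: [0.3, -0.3, -0.8]
opening: 0.0848
```

```bash
python3 -c "
from h import *
wshot('w4')"
```

```text
11.075 [0.53093756 0.02448276 0.16951861] [-179.88464583    0.43289124 -176.90944641] [ 2.69577389  1.14218291 -3.19191712 85.23222422 -0.11236878 -0.39476919]
```

View pics/w4.png

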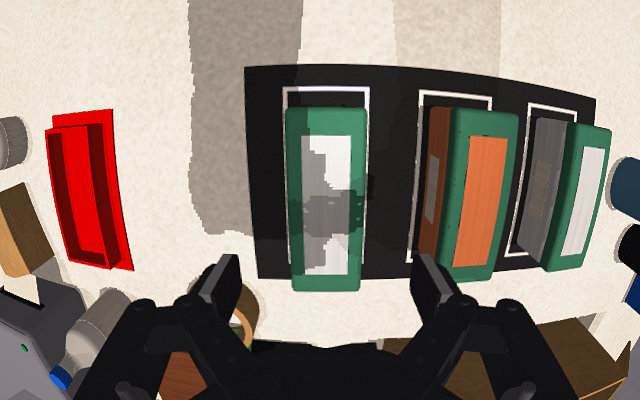

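Tin 3 stands inside its outline (lid at about (327,200)). Tin 2 is next.

servo_tool(
  steps=[
    {"x":-3,"y":30,"z":0,"yaw":0},
    {"x":-8,"y":80,"z":0,"yaw":0},
    {"x":-12,"y":115,"z":-5,"yaw":0},
    {"x":-12,"y":123.7,"z":-20,"yaw":0},
    {"x":-12,"y":123.7,"z":-45,"yaw":0},
    {"x":-12,"y":123.7,"z":-70,"yaw":0},
    {"x":-12,"y":123.7,"z":-90,"yaw":0},
    {"x":-12,"y":123.7,"z":-101,"yaw":0},
    {"x":-12,"y":123.7,"z":-101,"yaw":0},
  ],
)

```text
time: 12.25
ee_pos: [0.518, 0.1475, 0.0661]
tcp_rot: [-179.9, 0.2, -176.9]
wrist_force: [0.0, 0.2, 0.7]
opening: 0.0852
```

servo_tool(
  steps=[
    {"x":0,"y":0,"z":0,"yaw":0},
    {"x":0,"y":0,"z":0,"yaw":0},
    {"x":0,"y":0,"z":0,"yaw":0},
    {"x":0,"y":0,"z":0,"yaw":0},
    {"x":0,"y":0,"z":0,"yaw":0},
    {"x":0,"y":0,"z":0,"yaw":0},
  ],
  grip=50,
)

```text
time: 13.0
ee_pos: [0.5184, 0.1477, 0.067]
tcp_rot: [-179.9, 0.3, -176.9]
wrist_force: [-0.8, 0.1, 6.9]
opening: 0.0572
```

servo_tool(
  steps=[
    {"x":0,"y":0,"z":10,"yaw":0},
    {"x":0,"y":0,"z":40,"yaw":0},
    {"x":0,"y":0,"z":70,"yaw":0},
    {"x":0,"y":0,"z":90,"yaw":0},
    {"x":0,"y":0,"z":90,"yaw":0},
    {"x":-45,"y":-2.5,"z":90,"yaw":0},
    {"x":-90,"y":-5,"z":90,"yaw":0},
    {"x":-90,"y":-5,"z":90,"yaw":0},
    {"x":-90,"y":-5,"z":90,"yaw":0},
    {"x":-90,"y":-5,"z":90,"yaw":0},
    {"x":-90,"y":-5,"z":90,"yaw":0},
    {"x":-90,"y":-5,"z":90,"yaw":0},
  ],
)

```text
time: 14.5
ee_pos: [0.4286, 0.1427, 0.1567]
tcp_rot: [-179.9, 0.3, -176.9]
wrist_force: [-0.9, 0.4, -3.7]
opening: 0.0577
```

```bash
python3 t2.py
```

```text
14.5 [-0.023  0.053  0.035] [-0.9   0.42 -3.74]
14.55 [-0.051 -0.014 -0.036] [ 0.76 -0.23 -3.66]
14.6 [ 0.024  0.078 -0.017] [-0.85  0.25 -3.66]
14.65 [-0.002  0.012  0.015] [ 0.83 -0.7  -3.51]
14.7 [-0.004  0.02  -0.017] [ 0.13 -0.12 -3.56]
14.75 [0.019 0.07  0.063] [-1.19 -0.23 -3.59]
14.8 [0.018 0.03  0.023] [ 0.68  0.51 -3.86]
```

servo_tool(
  steps=[
    {"x":45,"y":2.5,"z":0,"yaw":0},
    {"x":90,"y":5,"z":0,"yaw":0},
    {"x":90,"y":5,"z":0,"yaw":0},
    {"x":90,"y":5,"z":0,"yaw":0},
    {"x":90,"y":5,"z":0,"yaw":0},
    {"x":90,"y":5,"z":0,"yaw":0},
    {"x":90,"y":5,"z":0,"yaw":0},
  ],
)

```text
time: 15.72
ee_pos: [0.5181, 0.1477, 0.1574]
tcp_rot: [-179.9, 0.3, -176.9]
wrist_force: [-0.1, 0.2, -4.3]
opening: 0.0573
```

```bash
python3 t2.py
```

```text
15.725 [-0.026  0.005  0.017] [-0.12  0.21 -4.35]
15.775 [-0.005  0.088  0.021] [-0.28 -0.04 -4.11]
15.825 [0.013 0.022 0.025] [ 0.29 -0.21 -3.5 ]
15.875 [-0.044  0.041  0.017] [-1.47 -0.72 -3.46]
15.925 [ 0.017  0.058 -0.013] [ 0.04 -0.29 -3.28]
15.975 [-0.021  0.079  0.041] [-0.47 -0.11 -3.03]
16.025 [-0.016  0.059  0.008] [-0.22 -0.44 -4.16]
```

Tin 2 is steady as well (mean +0.036 vs +0.050 Nm), so it is sound. I'll put it back, shifted to the centre of its place.

servo_tool(
  steps=[
    {"x":2.6,"y":1.8,"z":-20,"yaw":0},
    {"x":2.6,"y":1.8,"z":-50,"yaw":0},
    {"x":2.6,"y":1.8,"z":-73,"yaw":0},
    {"x":2.6,"y":1.8,"z":-83,"yaw":0},
    {"x":2.6,"y":1.8,"z":-88,"yaw":0},
    {"x":2.6,"y":1.8,"z":-90,"yaw":0},
    {"x":2.6,"y":1.8,"z":-91,"yaw":0},
    {"x":2.6,"y":1.8,"z":-91,"yaw":0},
  ],
)

```text
time: 17.08
ee_pos: [0.5213, 0.1496, 0.067]
tcp_rot: [-179.9, 0.4, -176.9]
wrist_force: [-2.6, -1.3, 3.5]
opening: 0.0572
```

servo_tool(
  steps=[
    {"x":0,"y":0,"z":0,"yaw":0},
    {"x":0,"y":0,"z":0,"yaw":0},
    {"x":0,"y":0,"z":0,"yaw":0},
    {"x":0,"y":0,"z":15,"yaw":0},
    {"x":0,"y":0,"z":45,"yaw":0},
    {"x":0,"y":0,"z":90,"yaw":0},
    {"x":0,"y":0,"z":100,"yaw":0},
  ],
  grip=85,
)

```text
time: 17.95
ee_pos: [0.5225, 0.1499, 0.1713]
tcp_rot: [-180.0, 0.7, -176.9]
wrist_force: [0.7, 0.7, -0.1]
opening: 0.085
```

```bash
python3 -c "
from h import *
wshot('w5')"
```

```text
17.95 [0.52254702 0.14991222 0.17131845] [-179.96066204    0.68155869 -176.93796817] [16.1004524   2.58059754 -1.51922125 85.24506646 -0.19208311 13.0375564 ]
```

View pics/w5.png

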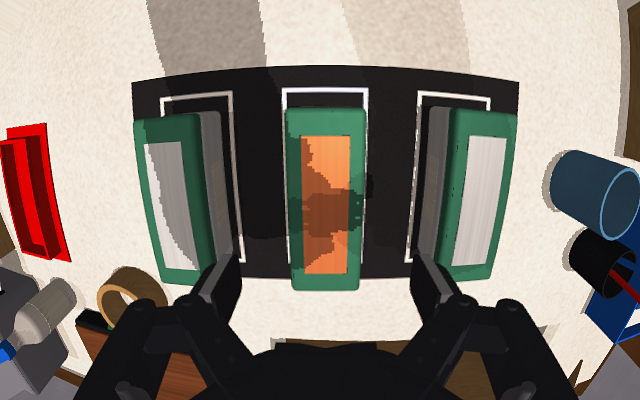

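Tin 2 is centred in its outline. Next is tin 1.

servo_tool(
  steps=[
    {"x":-3,"y":30,"z":0,"yaw":0},
    {"x":-8,"y":80,"z":0,"yaw":0},
    {"x":-11.5,"y":115,"z":-5,"yaw":0},
    {"x":-11.5,"y":123,"z":-20,"yaw":0},
    {"x":-11.5,"y":123,"z":-45,"yaw":0},
    {"x":-11.5,"y":123,"z":-70,"yaw":0},
    {"x":-11.5,"y":123,"z":-90,"yaw":0},
    {"x":-11.5,"y":123,"z":-102,"yaw":0},
    {"x":-11.5,"y":123,"z":-102,"yaw":0},
    {"x":-11.5,"y":123,"z":-102,"yaw":0},
  ],
)

```text
time: 19.25
ee_pos: [0.5113, 0.2729, 0.0696]
tcp_rot: [-180.0, 0.7, -177.0]
wrist_force: [0.3, 0.6, 0.2]
opening: 0.0852
```

servo_tool(
  steps=[
    {"x":0,"y":0,"z":0,"yaw":0},
    {"x":0,"y":0,"z":0,"yaw":0},
    {"x":0,"y":0,"z":0,"yaw":0},
    {"x":0,"y":0,"z":0,"yaw":0},
    {"x":0,"y":0,"z":0,"yaw":0},
    {"x":0,"y":0,"z":0,"yaw":0},
    {"x":0,"y":0,"z":10,"yaw":0},
    {"x":0,"y":0,"z":40,"yaw":0},
    {"x":0,"y":0,"z":70,"yaw":0},
    {"x":0,"y":0,"z":90,"yaw":0},
    {"x":0,"y":0,"z":90,"yaw":0},
    {"x":0,"y":0,"z":90,"yaw":0},
  ],
  grip=50,
)

```text
time: 20.75
ee_pos: [0.5109, 0.2726, 0.1584]
tcp_rot: [-179.9, 0.6, -176.9]
wrist_force: [0.3, 0.2, -4.7]
opening: 0.0573
```

servo_tool(
  steps=[
    {"x":-45,"y":-2.5,"z":0,"yaw":0},
    {"x":-90,"y":-5,"z":0,"yaw":0},
    {"x":-90,"y":-5,"z":0,"yaw":0},
    {"x":-90,"y":-5,"z":0,"yaw":0},
    {"x":-90,"y":-5,"z":0,"yaw":0},
    {"x":-90,"y":-5,"z":0,"yaw":0},
    {"x":-90,"y":-5,"z":0,"yaw":0},
  ],
)

```text
time: 21.62
ee_pos: [0.4212, 0.2676, 0.1582]
tcp_rot: [-179.9, 0.6, -177.0]
wrist_force: [-0.8, -0.6, -4.0]
opening: 0.0571
```

```bash
python3 t2.py
```

```text
21.625 [-0.048 -0.07   0.019] [-0.8  -0.64 -4.01]
21.675 [ 0.014 -0.048  0.039] [-0.68 -0.13 -3.78]
21.725 [ 0.027 -0.036  0.01 ] [ 0.28  0.11 -4.05]
21.775 [ 0.063  0.031 -0.032] [-0.06 -0.36 -4.16]
21.825 [ 0.008  0.032 -0.052] [ 0.79  0.19 -5.27]
21.875 [ 0.011 -0.075  0.023] [ 0.4  -0.02 -3.54]
21.925 [ 0.054 -0.068 -0.012] [ 0.28  0.18 -3.52]
```

servo_tool(
  steps=[
    {"x":45,"y":2.5,"z":0,"yaw":0},
    {"x":90,"y":5,"z":0,"yaw":0},
    {"x":90,"y":5,"z":0,"yaw":0},
    {"x":90,"y":5,"z":0,"yaw":0},
    {"x":90,"y":5,"z":0,"yaw":0},
    {"x":90,"y":5,"z":0,"yaw":0},
    {"x":90,"y":5,"z":0,"yaw":0},
  ],
)

```text
time: 22.85
ee_pos: [0.5106, 0.2727, 0.1588]
tcp_rot: [-179.9, 0.6, -176.9]
wrist_force: [0.0, 0.5, -4.4]
opening: 0.0573
```

```bash
python3 t2.py; python3 t.py
```

```text
22.85 [-0.039  0.117 -0.004] [ 0.04  0.49 -4.37]
22.9 [ 0.015  0.059 -0.   ] [ 0.14  0.68 -4.88]
22.95 [-0.013  0.067  0.029] [ 1.26  1.08 -4.08]
23.0 [ 0.012  0.084 -0.02 ] [-0.1   0.33 -3.26]
23.05 [0.05  0.051 0.013] [ 0.02  0.93 -3.39]
23.1 [-0.011  0.111  0.017] [ 0.28  0.71 -4.03]
23.15 [0.001 0.087 0.056] [-0.08 -0.83 -3.49]
23.2 [0.51089125 0.27261562 0.15839545] [-0.00779717  0.06953878 -0.01352162] [-0.24907862  0.3812324  -4.24308364] 0.05744480554104154
```

Tin 1 swings from −0.033 to +0.082 Nm, a change of 0.115, so it holds the loose piece. I'll carry it over the tray.

servo_tool(
  steps=[
    {"x":0,"y":-15,"z":20,"yaw":0},
    {"x":2,"y":-45,"z":45,"yaw":0},
    {"x":6,"y":-90,"z":55,"yaw":0},
    {"x":10,"y":-140,"z":55,"yaw":-0.5},
    {"x":15,"y":-195,"z":55,"yaw":-1},
    {"x":20,"y":-250,"z":55,"yaw":-1.5},
    {"x":25,"y":-305,"z":55,"yaw":-2},
    {"x":30,"y":-360,"z":55,"yaw":-2.5},
    {"x":35,"y":-415,"z":55,"yaw":-3},
    {"x":40,"y":-465,"z":55,"yaw":-3.4},
    {"x":43,"y":-505,"z":55,"yaw":-3.4},
    {"x":44,"y":-530,"z":55,"yaw":-3.4},
  ],
)

```text
time: 24.7
ee_pos: [0.5543, -0.2599, 0.2144]
tcp_rot: [-179.9, 0.6, 179.5]
wrist_force: [-0.3, 1.2, -4.6]
opening: 0.0575
```

servo_tool(
  steps=[
    {"x":0,"y":0,"z":0,"yaw":0},
    {"x":0,"y":0,"z":0,"yaw":0},
    {"x":0,"y":0,"z":0,"yaw":0},
  ],
)

```text
time: 25.08
ee_pos: [0.5544, -0.2589, 0.2148]
tcp_rot: [-179.9, 0.7, 179.6]
wrist_force: [0.3, 0.3, -3.8]
opening: 0.0574
```

```bash
python3 -c "
from h import *
wshot('w6')
p,d=camera('top'); cv2.imwrite('pics/top6.png',p[:,:,::-1]); np.savez('top6.npz',p=p)
hsv=cv2.cvtColor(p,cv2.COLOR_RGB2HSV)
"
```

```text
25.075 [ 0.55443664 -0.25885927  0.214829  ] [-179.90193363    0.6660839   179.61416717] [-25.10870727  12.34538863  14.07205919  91.08062209   0.18949208
 -24.72123606]
```

View pics/w6.png

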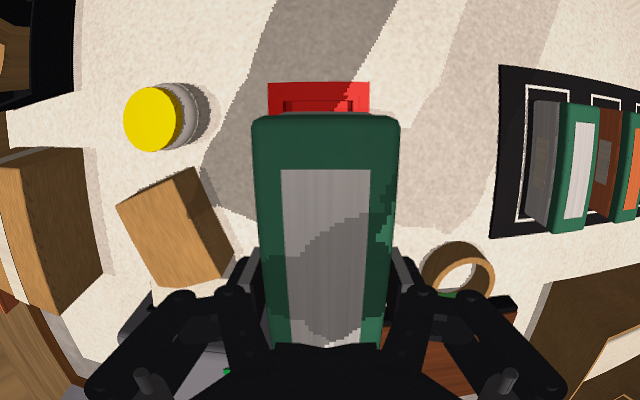

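View pics/top6.png

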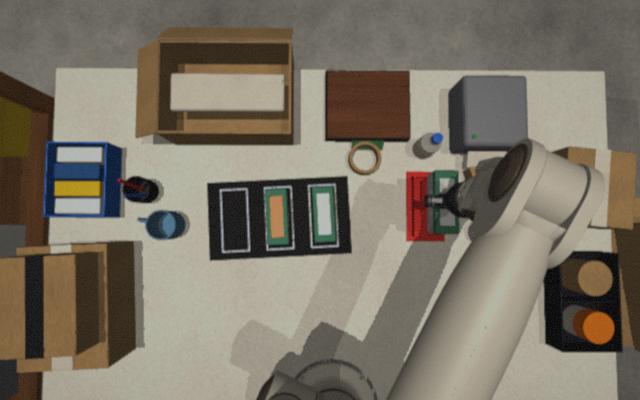

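The wrist view shows the tray's near flange edge at row 83 (columns 268 to 369) behind the tin, and the lid's near edge at row 115. I'll compare the two.

```bash
python3 - <<'E'
from h import *
p=np.load("w6.npz")['p']
cv2.imwrite("pics/w6c.png",cv2.resize(p[70:190,230:420,::-1],None,fx=4,fy=4,interpolation=cv2.INTER_CUBIC))
hsv=cv2.cvtColor(p,cv2.COLOR_RGB2HSV)
red=cv2.inRange(hsv,(0,150,60),(8,255,255))|cv2.inRange(hsv,(172,150,60),(180,255,255))
ys,xs=np.nonzero(red[:, :420]); print(xs.min(),xs.max(),ys.min())
c=np.array([(268,83),(369.5,82),(268,110),(369.5,110)],float)
print(np.round(wray("w6",c,.005)*1000,1))
lid=cv2.inRange(hsv,(60,80,30),(95,255,255))[:, :420]
for r in (130,150,170,190,210):
    x=np.nonzero(lid[r])[0]; w=wray("w6",[(x.min(),r),(x.max()+1,r)],.2213)*1000; print(r,x.min(),x.max(),np.round(w[:,:2],1).tolist(), np.round(w[:,1].mean(),1))
col=[np.nonzero(lid[:,u])[0].min() for u in (270,300,325,350,380)]
print(col,np.round(wray("w6",[(u,v) for u,v in zip((270,300,325,350,380),col)],.2213)*1000,1)[:,:2].tolist())
# same near edge measurement for w3 (tin on mat)
p=np.load("w3.npz")['p'];hsv=cv2.cvtColor(p,cv2.COLOR_RGB2HSV); lid=cv2.inRange(hsv,(60,80,30),(95,255,255))
for u in (270,321,370): 
    v=np.nonzero(lid[:,u])[0].min(); print(u,v,wray("w3",(u,v),.076)*1000)
E
```

```text
0 387 82
[[ 456.7 -318.6    5. ]
 [ 456.8 -211.9    5. ]
 [ 485.7 -319.3    5. ]
 [ 486.8 -211.6    5. ]]
130 252 399 [[485.5, -285.5], [485.8, -230.4]] -257.9
150 253 398 [[493.2, -285.5], [493.5, -230.4]] -258.0
170 254 397 [[500.9, -285.6], [501.3, -230.4]] -258.0
190 255 395 [[509.0, -285.8], [509.3, -230.7]] -258.3
210 257 394 [[517.3, -285.6], [517.6, -230.6]] -258.1
[np.int64(116), np.int64(115), np.int64(115), np.int64(115), np.int64(116)] [[480.6, -278.4], [480.5, -267.4], [480.6, -258.3], [480.6, -249.2], [480.8, -238.1]]
270 117 [[459.99941247   2.22418438  76.        ]]
321 116 [[458.92780789  20.88126946  76.        ]]
370 117 [[458.11298259  38.72479654  76.        ]]
```

View pics/w6c.png

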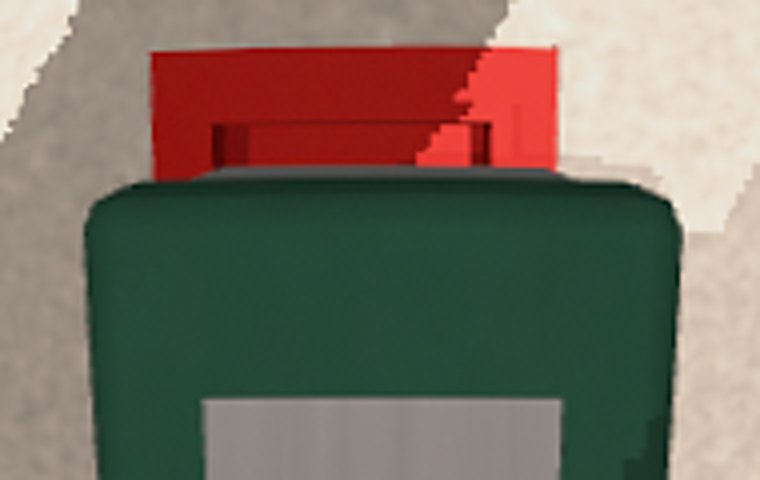

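servo_tool(
  steps=[
    {"x":1,"y":-7.4,"z":-15,"yaw":0},
    {"x":1,"y":-7.4,"z":-40,"yaw":0},
    {"x":1,"y":-7.4,"z":-65,"yaw":0},
    {"x":1,"y":-7.4,"z":-85,"yaw":0},
    {"x":1,"y":-7.4,"z":-98,"yaw":0},
    {"x":1,"y":-7.4,"z":-104,"yaw":0},
    {"x":1,"y":-7.4,"z":-105,"yaw":0},
    {"x":1,"y":-7.4,"z":-105,"yaw":0},
  ],
)

```text
time: 26.18
ee_pos: [0.5558, -0.2665, 0.1104]
tcp_rot: [-179.9, 0.7, 179.6]
wrist_force: [-0.0, 0.7, -5.2]
opening: 0.0572
```

```bash
python3 -c "
from h import *
wshot('w7')
p=np.load('w7.npz')['p']; cv2.imwrite('pics/w7c.png',cv2.resize(p[60:260,180:460,::-1],None,fx=2.8,fy=2.8,interpolation=cv2.INTER_CUBIC))
p,d=camera('scene'); cv2.imwrite('pics/sc7.png',cv2.resize(p[180:260,190:300,::-1],None,fx=6,fy=6,interpolation=cv2.INTER_CUBIC))"
```

```text
26.175 [ 0.55579318 -0.2664802   0.11041358] [-179.86821985    0.71537564  179.62018441] [-25.69551167  12.91675962   3.2212093   79.60142209   0.18676555
 -25.31372756]
```

View pics/w7c.png

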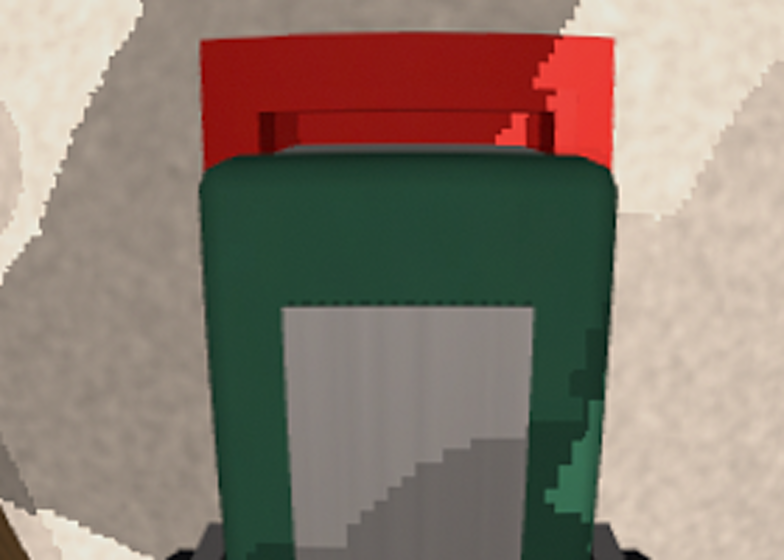

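View pics/sc7.png

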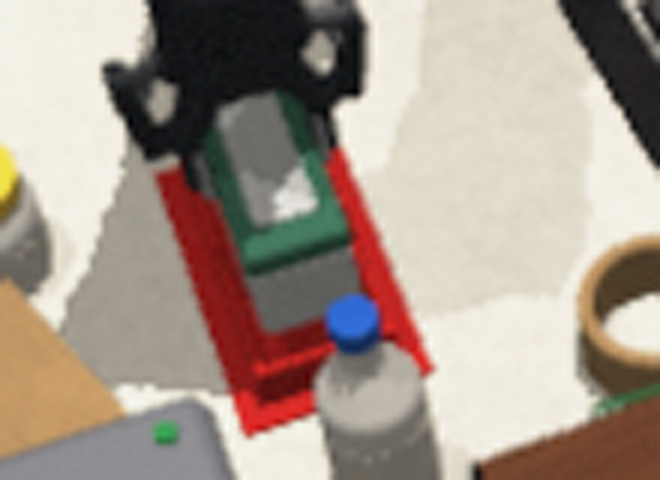

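```bash
python3 - <<'E'
from h import *
f=lambda u,v,z: np.round(wray("w7",(u/2.8+180,v/2.8+60),z)[0]*1000,1)
print("flange",f(203,40,.005),f(613,38,.005))
print("line",f(406,111,.03),f(260,112,.03),f(553,112,.03))
print("lid",f(250,155,.112),f(408,155,.112),f(408,155,.117))
E
```

```text
flange [ 456.6 -318.4    5. ] [ 456.6 -212.6    5. ]
line [ 476.9 -266.1   30. ] [ 476.3 -299.5   30. ] [ 476.7 -232.4   30. ]
lid [ 481.9 -287.2  112. ] [ 482.4 -265.6  112. ] [ 482.1 -265.6  117. ]
```

The tin is centred over the tray in the wrist view: tin about (556.5, -265.6), tray (556.7, -266.0). I'll lower it in.

servo_tool(
  steps=[
    {"x":0,"y":0,"z":-8,"yaw":0},
    {"x":0,"y":0,"z":-16,"yaw":0},
    {"x":0,"y":0,"z":-23,"yaw":0},
    {"x":0,"y":0,"z":-29,"yaw":0},
    {"x":0,"y":0,"z":-34,"yaw":0},
    {"x":0,"y":0,"z":-37,"yaw":0},
    {"x":0,"y":0,"z":-37,"yaw":0},
  ],
)

```text
time: 27.15
ee_pos: [0.5557, -0.2665, 0.0733]
tcp_rot: [-179.9, 0.7, 179.6]
wrist_force: [-0.4, -0.2, -4.6]
opening: 0.0576
```

In the tray without touching the walls. Now I'll lower it slowly to the floor and press lightly.

servo_tool(
  steps=[
    {"x":0,"y":0,"z":-1.5,"yaw":0},
    {"x":0,"y":0,"z":-3,"yaw":0},
    {"x":0,"y":0,"z":-4,"yaw":0},
    {"x":0,"y":0,"z":-4,"yaw":0},
  ],
)

```text
time: 27.65
ee_pos: [0.5557, -0.2665, 0.0697]
tcp_rot: [-179.9, 0.7, 179.6]
wrist_force: [-1.5, 1.4, 0.8]
opening: 0.0574
```

servo_tool(
  steps=[
    {"x":0,"y":0,"z":-0.7,"yaw":0},
    {"x":0,"y":0,"z":-1.4,"yaw":0},
    {"x":0,"y":0,"z":-1.4,"yaw":0},
  ],
)

```text
time: 28.02
ee_pos: [0.5557, -0.2665, 0.0697]
tcp_rot: [-179.9, 0.8, 179.6]
wrist_force: [-7.0, 1.9, 9.3]
opening: 0.0572
```

servo_tool(
  steps=[
    {"x":0,"y":0,"z":-0.7,"yaw":0},
    {"x":0,"y":0,"z":-1.4,"yaw":0},
    {"x":0,"y":0,"z":-1.4,"yaw":0},
    {"x":0,"y":0,"z":-1.4,"yaw":0},
  ],
)

```text
time: 28.52
ee_pos: [0.5558, -0.2665, 0.0697]
tcp_rot: [-179.8, 0.8, 179.6]
wrist_force: [-6.9, 2.4, 12.0]
opening: 0.0571
```

Firm contact at about 16 N net. Releasing.

servo_tool(
  steps=[
    {"x":0,"y":0,"z":0.5,"yaw":0},
    {"x":0,"y":0,"z":0.5,"yaw":0},
    {"x":0,"y":0,"z":0.5,"yaw":0},
    {"x":0,"y":0,"z":0.5,"yaw":0},
    {"x":0,"y":0,"z":15,"yaw":0},
    {"x":0,"y":0,"z":45,"yaw":0},
    {"x":0,"y":0,"z":90,"yaw":0},
    {"x":0,"y":0,"z":100,"yaw":0},
    {"x":0,"y":0,"z":100,"yaw":0},
  ],
  grip=85,
)

```text
time: 29.65
ee_pos: [0.5562, -0.2667, 0.1708]
tcp_rot: [-179.8, 0.9, 179.6]
wrist_force: [0.7, 0.6, -1.1]
opening: 0.0849
```

```bash
python3 -c "
from h import *
wshot('w8')
p=np.load('w8.npz')['p']; hsv=cv2.cvtColor(p,cv2.COLOR_RGB2HSV); lid=cv2.inRange(hsv,(60,80,30),(95,255,255)); lid[:,:220]=0;lid[:,420:]=0
c=max(cv2.findContours(lid,0,1)[0],key=cv2.contourArea)
print(cv2.boundingRect(c),rect(wray('w8',c[:,0],.075)))
"
```

```text
29.65 [ 0.5561622  -0.26669725  0.17082921] [-179.79243492    0.92581383  179.61970686] [-25.70805404  12.40198973   9.27844843  85.9508386    0.20842739
 -25.32440026]
(286, 106, 81, 184) (array([ 556. , -266.3]), array([148.1,  56.2]), -0.44)
```

View pics/w8.png

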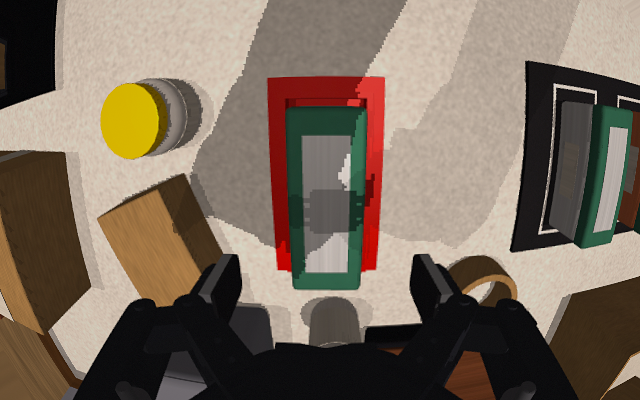

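The tin is centred in the tray (lid at about (326,198)). I'll check its level and height by depth.

```bash
python3 - <<'E'
from h import *
def wxyz(fn,us,vs):
    s=np.load(fn+".npz"); K=camera_params("wrist")['intrinsics']; H=camera_params("wrist")['hand_eye']
    R=Ro.from_euler('xyz',s['rot'],degrees=True).as_matrix(); U,V=np.meshgrid(us,vs); uv=np.c_[U.ravel(),V.ravel()]
    dz=s['d'][uv[:,1],uv[:,0]]; x=(uv-K[:2,2])/K[0,0]; th=np.hypot(*x.T); d=np.c_[x*(np.tan(th)/th)[:,None],np.ones(len(x))]*dz[:,None]
    return ((d[dz>0]@H[:3,:3].T+H[:3,3])@R.T+s['pos'])*1000
for nm,us,vs in [("lid near",range(300,350),range(115,130)),("lid mid",range(305,345),range(190,200)),("lid far",range(308,348),range(262,280)),("table",range(420,440),range(150,160)),("table far",range(392,408),range(255,268)),("tray near flange",range(280,370),range(82,94))]:
    P=wxyz("w8",us,vs); print(nm,len(P),np.round(np.median(P,0),1),round(P[:,2].std(),1))
E
```

```text
lid near 749 [ 493.2 -266.6   75.4] 0.7
lid mid 399 [ 545.7 -267.5   76.1] 0.6
lid far 715 [ 610.5 -265.6   75.9] 0.6
table 200 [ 529.3 -164.1    0.6] 0.7
table far 208 [ 647.6 -185.7    0.7] 0.7
tray near flange 1071 [ 466.7 -266.7    3.7] 10.8
```

servo_tool(
  steps=[
    {"x":0,"y":0,"z":30,"yaw":0},
    {"x":-40,"y":20,"z":80,"yaw":0},
    {"x":-80,"y":50,"z":120,"yaw":0},
    {"x":-100,"y":80,"z":130,"yaw":0},
    {"x":-110,"y":100,"z":130,"yaw":0},
    {"x":-110,"y":100,"z":130,"yaw":0},
  ],
)

```text
time: 30.45
ee_pos: [0.4451, -0.1656, 0.2989]
tcp_rot: [-179.9, 0.8, 179.7]
wrist_force: [-0.4, -0.5, 0.4]
opening: 0.0853
```

```bash
python3 - <<'E'
from h import *
wshot('w9')
p,d=camera("top"); cv2.imwrite("pics/top9.png",p[:,:,::-1])
hsv=cv2.cvtColor(p,cv2.COLOR_RGB2HSV); g=cv2.inRange(hsv,(60,80,40),(95,255,255))
for c in cv2.findContours(g,0,1)[0]:
    if cv2.contourArea(c)>400: print(cv2.boundingRect(c),rect(ray("top",c[:,0],.076)))
p=np.load('w9.npz')['p'];hsv=cv2.cvtColor(p,cv2.COLOR_RGB2HSV); g=cv2.inRange(hsv,(60,80,30),(95,255,255))
for c in cv2.findContours(g,0,1)[0]:
    if cv2.contourArea(c)>400: print(cv2.boundingRect(c),rect(wray("w9",c[:,0],.076)))
E
```

```text
30.45 [ 0.44514419 -0.16562113  0.2989491 ] [-179.85417512    0.79069401  179.6923628 ] [-20.48352136  -4.75792454   5.45980657  99.4252585    0.13582679
 -20.17393859]
(266, 189, 23, 57) (array([520.1, 148.4]), array([148.1,  54.9]), 3.18)
(311, 187, 25, 56) (array([527.3,  25.6]), array([147.5,  58.4]), 3.26)
(223, 197, 52, 103) (array([ 553.8, -263.7]), array([150.5,  57.9]), 0.04)
(444, 176, 50, 105) (array([528.4,  21.8]), array([150.8,  62. ]), 3.57)
(515, 173, 49, 97) (array([520.8, 144.3]), array([151.1,  67.4]), 3.19)
```

View pics/top9.png

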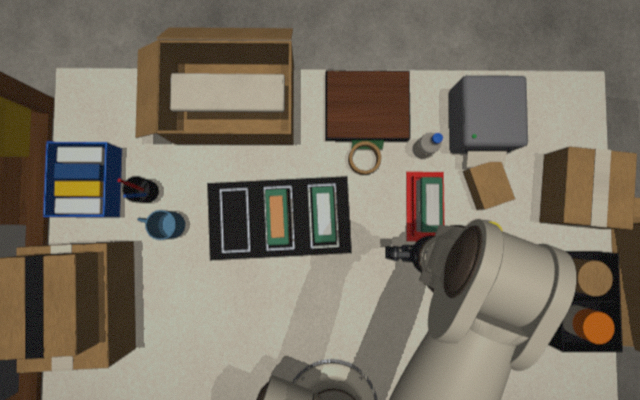

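View pics/w9.png

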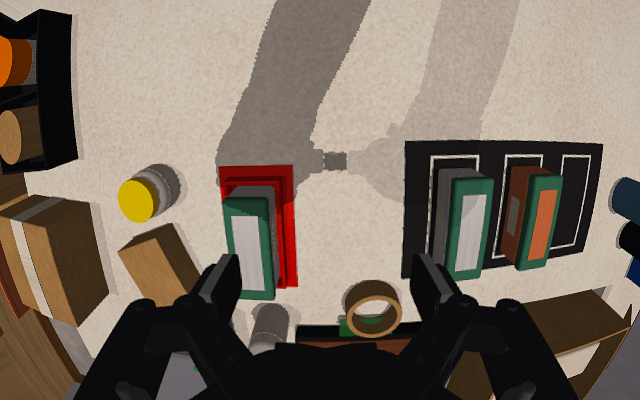

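Both sound tins sit within about 2 mm of the centres of their places: top view (520,148) and (527,26), against (519,149) and (527,24). The loose tin is in the tray and nothing else has moved.

```bash
python3 -c "
from workcell import *
print(job_done())"
```

```text
the job is handed in; nothing more can be done
None
```

The loose piece was in the left-hand tin (place1). It now sits upright in the red tray, let go, and the job was handed in at about 30.5 s.

**Shaking:** I shook all three tins in the air, right to left. The wrist moment barely changed for tins 3 and 2 (about 0.02 and 0.01 Nm). For tin 1 it swung 0.115 Nm between the two ends, close to the 0.127 Nm a loose piece should give.

**Sound tins:** Tins 3 and 2 went back on their own places. In the last top view both are within about 2 mm of the outline centres.

**Tray:** I lowered tin 1 in without touching the walls and pressed it down with about 16 N. The depth check after letting go put the lid level at about 75 mm above the table, which is where it should be when fully seated. The tin is centred to about 1 mm.

**Disagreements in the checks:**
- The camera views differed by 1–4 mm. The last slanted wrist view put tin 2 about 4 mm further right than the top view did; I relied on the top view.
- The tool's pitch drifted to about 0.8° over the run, with no visible effect on the tins.

Nothing else on the table appears to have moved in the last pictures. The jar is mostly hidden by the arm in the top view but shows in the wrist view. The gripper ended clear of everything.

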